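# Fetch the polish tin from behind the bottles

### The job

Get the green-lidded polish tin out of the wooden rack for the shoe: first stand all three bottles upright on the grey side mat, then, with all of them standing there, set the tin lid up on the round white tile coaster, wholly on it. Then put every bottle back in the rack, standing upright on the round pad of its own cap's colour, wholly on that pad. Do not knock a bottle over, tip the tin over or shove the black shoe.

Things in the scene. Friction and masses are not known exactly. Their poses are not given: they have to be found in the camera images.
- bottle_red: Loose white plastic shoe-dressing bottle with a red cap and red band, about 0.12 kg: round body 38 mm in diameter, straight up to 82 mm, cap 28 mm in diameter above it, 105 mm tall in all. At the start it stands in the rack on the red pad. Origin: centre of its underside, z up; round, so its yaw means nothing.
- bottle_blue: Loose white plastic shoe-dressing bottle with a blue cap and blue band, about 0.12 kg: round body 38 mm in diameter, straight up to 82 mm, cap 28 mm in diameter above it, 105 mm tall in all. At the start it stands in the rack on the blue pad. Origin: centre of its underside, z up; round, so its yaw means nothing.
- bottle_yellow: Loose white plastic shoe-dressing bottle with a yellow cap and yellow band, about 0.12 kg: round body 38 mm in diameter, straight up to 82 mm, cap 28 mm in diameter above it, 105 mm tall in all. At the start it stands in the rack on the yellow pad. Origin: centre of its underside, z up; round, so its yaw means nothing.
- pad_red: Home place of the red-capped bottle: fixed flat red disc, 58 mm in diameter, 2 mm thick, on the floor of the wooden rack. Origin: centre of its underside, 8 mm above the work surface (its top is at 10 mm). Axes parallel to the rack's: x towards the rack's back wall, y along that wall. Which colour has which of the three places changes.
- pad_blue: Home place of the blue-capped bottle: as pad_red, but blue. The three places: one 60 mm to each side (rack's y) of the tin's start, and one 60 mm in front of it (rack's -x).
- pad_yellow: Home place of the yellow-capped bottle: as pad_red, but yellow. The rack around them: fixed wooden tray, 220 mm (y) by about 156 mm (x), floor 8 mm and rim 16 mm above the work surface, back wall 58 mm above it; the wall's face is 41 mm behind the centres of the tin and of the two side pads.
- tin: Loose round polish tin with a green lid (bare metal disc on top), 56 mm in diameter, 28 mm high, about 0.1 kg. It starts flat on the rack's floor, 8 mm above the work surface, by the back wall and hemmed in by the three bottles: no room for fingers and gripper until they are gone. Origin: centre of its underside, z up; yaw means nothing.
- coaster: Where the tin goes: fixed round white ceramic tile, 84 mm in diameter, 3 mm thick, lying on the work surface to one side of the rack (left or right changes). Origin: centre of its underside.
- mat: Side area for the bottles: fixed grey mat on the work surface, on the other side of the rack, 280 mm along its x, 130 mm along its y, 3 mm thick. Origin: centre of its underside.
- shoe: Bystander, to be left alone: loose black laced shoe, 290 mm long (its x, toe towards the robot), 100 mm wide, 95 to 105 mm high, standing just beyond the coaster; its toe ends about 90 mm beyond the coaster's centre. Origin: centre of its underside.
Mind the look-alikes: they are no part of the job. Of the things that look like the tin, the largest one is meant.

How it is judged:
By the outcome, as a careful person would: the job done as asked, in the order asked, and still so for the second after the job is handed in, with the robot touching nothing.
It also fails if it takes over 144 s, if anything falls off the work surface, if the arm or the gripper's body presses on something with over 40 N, if the wrist force passes 120 N, or if a joint passes its speed limit or range.

### The arm

A 6-joint arm with a two-finger parallel gripper is mounted at the origin on the work surface. World frame = base frame: x ahead of the robot, y to its left, z up, the work surface at z = 0. Lengths are in mm, angles in rad, forces in N, time in s.
With the tool pointing down it reaches from about 325 to 750 mm from the base axis. Payload 7.6 kg.
Tool frame: the origin (TCP) lies at the very end of the fingers, on their centre line; the grasp point (between the pads) lies 19 mm behind it (r.pinch_z is the distance from the TCP to the grasp point, in mm); z points along the fingers, y is the line along which they close (so a half turn about z gives the same grasp; the last joint's range is limited). The gripper opens to 85 mm and grips with 20 to 120 N. Pads are 22 mm wide; open, the fingers measure 114 mm over their backs; the gripper's body (76 mm by 85 mm) begins 54 mm behind the grasp point. The pads swing forward as they close: fully open they stand 13 mm farther back than shut.
Start: joints at [1.193, 0.052, 1.401, -0, 1.689, -0.07], TCP at [159.039, 500.352, 231.323] pointing down, gripper open.
Joint ranges: [-2.9, 2.9], [-0.91, 2.17], [0.12, 2.37], [-1.06, 4.2], [0.26, 2.73], [-2.93, 2.93]. Speed limits (rad/s): [2.57, 2.57, 3.01, 3.14, 3.14, 3.14].

### API

Orientations are given as a rotation vector (axis times angle).
In Python, from workcell import r gives the robot as it stands. The module is installed in compiled form; this text tells all that it offers.
- The arm moves only by the shell command python3 -m jog 'ROWS'. ROWS is JSON, a list that holds one entry, the list of rows, each a list of 7 numbers: the opening, from 0 (shut) to 1 (fully open), then the shift along the tool's x, y, z in cm, then the turn, a rotation vector about the tool's x, y, z in rad. A call has 1 to 20 rows; each row shifts and turns the commanded pose from where the row before left it, along the tool's axes as they then stand; what a row does not reach is not made up. A row lasts 1/8 s, in which the tool goes at most 62.5 mm and 10.7 degrees, less where a joint would pass 70% of its speed; a pose out of reach is approached as far as the arm can. A call is refused whole if a number of a shift passes 6.25 or a number of a turn 0.188, either way. A call with a gripper value outside its range is refused whole. The fingers move at their own pace and stop on an object; the grip force is fixed at half the most. Time passes only in rows, so rows that do not move let the fingers close. It gives the time, the measured TCP pose, the force, the opening and the grip force at its end, in the units of the state.
- r.sense(): the state, without advancing time (a new reading comes with each control period).
- r.camera(name): name is "scene" or "top" or "wrist"; returns the picture (480x640x3 uint8, red, green, blue); there is no depth.
- r.get_calibration(name): a dict with "intrinsics" (3x3 intrinsics, pixels), "eye" and "orientation" of the camera in the world. Camera axes: x right, y down, z forward; pixel columns grow to the right and rows downward; lengths in mm; the calibration is good to about 2 mm. A picture is of the moment at which its call begins: read the wrist's pose just before it. get_calibration takes no time and is no camera call; for the wrist camera it gives the pose at the moment of the call.
- r.finish_job(): hands the job in; it is judged then, once.
The state is a dict: "t": time; "joints": joint angles; "qvel": joint speeds; "joint_torque": joint torques, N m; "eef_pos": TCP position; "orientation": TCP orientation; "force": force on the tool from outside, world axes, zero at the start; "wrist_torque": the same for the moment, N m; "width": finger opening in mm; "finger_force": force on a finger pad.
Only numpy, scipy, OpenCV 4.12 (cv2) and the standard library are available. Lean on these libraries where they do the work, as an engineer would, in place of code of your own. Each camera call takes 0.05 s, during which the arm holds its last target. There are 200 camera calls.

## Working session

There is one attempt and no reset: what is moved stays moved. The work goes in short steps, Python scripts to look and compute and a shell command to move; the robot and the scene stay as the last step left them, time stands still between calls to the robot, and variables do not carry over. Pictures are saved under pics/ and viewed, at most 14 in all, crops included, and the job is handed in when it is done.

```bash
mkdir -p pics; python3 - <<'E'
from workcell import r
import cv2, numpy as np
for n in ("top","scene"):
    c=r.get_calibration(n); print(n,c)
    cv2.imwrite(f"pics/{n}0.png",cv2.cvtColor(r.camera(n),cv2.COLOR_RGB2BGR))
print(r.sense())
E
```

```text
top {'intrinsics': array([[442.33687757,   0.        , 318.30320051],
       [  0.        , 442.33687757, 237.19684299],
       [  0.        ,   0.        ,   1.        ]]), 'eye': array([522.56979415,   8.35500423, 824.6287932 ]), 'orientation': array([-2.20981246,  2.18315229, -0.11357179])}
scene {'intrinsics': array([[483.65251485,   0.        , 321.79676877],
       [  0.        , 483.65251485, 234.27626914],
       [  0.        ,   0.        ,   1.        ]]), 'eye': array([993.71489024, 673.45206495, 759.4573853 ]), 'orientation': array([-0.73494054, -2.59448161,  1.14005874])}
{'t': 0.1, 'joints': array([ 1.19268000e+00,  5.27824497e-02,  1.40161983e+00,  2.85843168e-05,
        1.68861251e+00, -7.02496132e-02]), 'qvel': array([ 0.00106729, -0.00105603, -0.00309958,  0.000544  , -0.00106012,
       -0.0002994 ]), 'joint_torque': array([ 1.23395475e-03, -3.82583070e+01, -3.60984743e+01, -8.61567901e-05,
        4.78284885e-03,  3.57444037e-05]), 'eef_pos': array([158.93418875, 500.08138249, 230.5538124 ]), 'orientation': array([-4.81630313e-01, -3.10410562e+00,  2.16783334e-03]), 'force': array([-0.40393448, -0.11754042,  0.31383276]), 'wrist_torque': array([-0.02946549, -0.041978  ,  0.00431273]), 'finger_force': 0.0, 'width': 85.24063612615974}
```

View pics/top0.png

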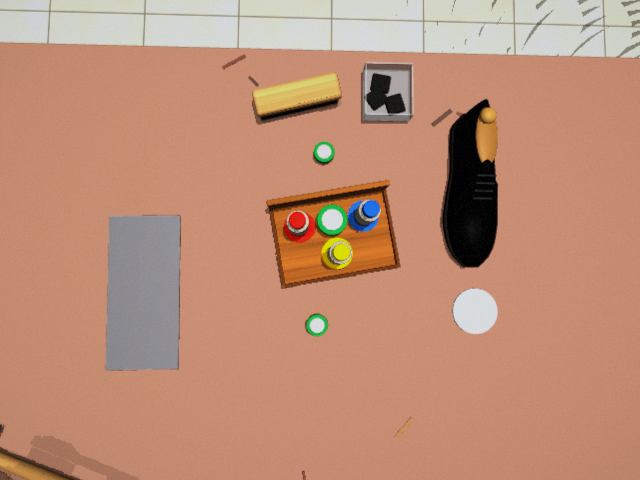

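View pics/scene0.png

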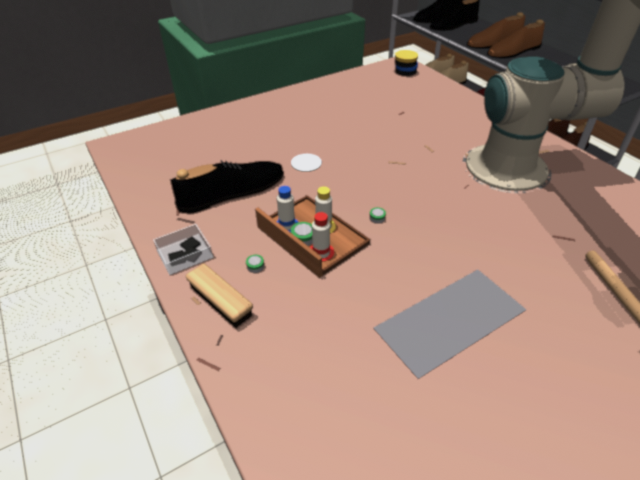

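Three green-lidded tins are visible in the top view: (324,152), (332,220) and (317,325). The one at (332,220) is the largest and sits in the rack hemmed in by the bottles, so it fits the description. I'll confirm it in a crop and measure.

```bash
cat > h.py <<'E'
from workcell import r
import cv2, numpy as np
from scipy.spatial.transform import Rotation as R
def px2pt(n,uv,z):
    c=r.get_calibration(n); d=R.from_rotvec(c["orientation"]).apply(np.linalg.solve(c["intrinsics"],[uv[0],uv[1],1.]))
    return c["eye"]+d*(z-c["eye"][2])/d[2]
HUE={"red":(0,6,150),"blue":(105,130,150),"yellow":(24,35,150),"green":(50,85,120)}
def blobs(im,name,amin=25):
    hsv=cv2.cvtColor(im,cv2.COLOR_RGB2HSV)
    if name=="white": m=cv2.inRange(hsv,(0,0,190),(179,60,255))
    elif name=="grey": m=cv2.inRange(hsv,(100,0,70),(140,80,150))
    else:
        a,b,s=HUE[name]; m=cv2.inRange(hsv,(a,s,60),(b,255,255))
        if name=="red": m|=cv2.inRange(hsv,(176,s,60),(179,255,255))
    cs=cv2.findContours(m,cv2.RETR_EXTERNAL,cv2.CHAIN_APPROX_NONE)[0]
    return sorted([c for c in cs if cv2.contourArea(c)>=amin],key=cv2.contourArea,reverse=True)
E
python3 - <<'E'
from h import *
im=r.camera("top")
for n,z in (("red",115),("blue",115),("yellow",115),("green",36),("white",3),("grey",3)):
    for c in blobs(im,n):
        x,y,w,h=cv2.boundingRect(c)
        if y<70: continue
        (u,v),rad=cv2.minEnclosingCircle(c)
        print(n,int(cv2.contourArea(c)),(x,y,w,h),np.round((u,v,rad),1),px2pt("top",(u,v),z).round(1))
        if n=="grey": print(cv2.boxPoints(cv2.minAreaRect(c)).round(1), [px2pt("top",p,3).round(0)[:2] for p in cv2.boxPoints(cv2.minAreaRect(c))])
cv2.imwrite("pics/crop1.png",cv2.cvtColor(cv2.resize(im[135:340,250:420],None,fx=2.9,fy=2.9,interpolation=cv2.INTER_CUBIC),cv2.COLOR_RGB2BGR))
s=cv2.imread("pics/scene0.png")
E
```

```text
red 291 (284, 213, 32, 30) [299.3 226.6  15.8] [592.8  19.4 115. ]
red 202 (289, 212, 17, 17) [296.9 219.8   8.4] [603.7  23.4 115. ]
blue 235 (348, 201, 30, 30) [362.4 215.9  15.2] [611.7 -82.5 115. ]
blue 192 (363, 201, 17, 16) [370.9 208.3   8.3] [624.3 -96.2 115. ]
yellow 721 (322, 238, 31, 31) [336.9 252.8  15.7] [551.3 -41.6 115. ]
green 688 (317, 205, 31, 30) [331.8 219.5  15.3] [614.2 -37.4  36. ]
green 336 (306, 314, 22, 22) [316.5 324.5  10.8] [427.8 -12.1  36. ]
green 306 (314, 142, 21, 20) [323.7 151.7  10.4] [737.9 -21.7  36. ]
white 1528 (453, 288, 45, 46) [475.5 310.6  23.1] [ 451.6 -308.4    3. ]
white 311 (322, 209, 21, 21) [331.8 219.3  10.4] [618.5 -39.4   3. ]
white 147 (310, 318, 15, 15) [317.  325.    7.3] [422.9 -13.9   3. ]
white 131 (317, 145, 14, 14) [323.6 151.2   7. ] [747.8 -22.7   3. ]
grey 10239 (106, 216, 74, 153) [141.  292.   83.7] [480.  308.1   3. ]
[[105.8 368. ]
 [108.3 214.9]
 [179.5 216.1]
 [177.  369.2]] [array([344., 365.]), array([621., 374.]), array([620., 243.]), array([342., 238.])]
```

View pics/crop1.png

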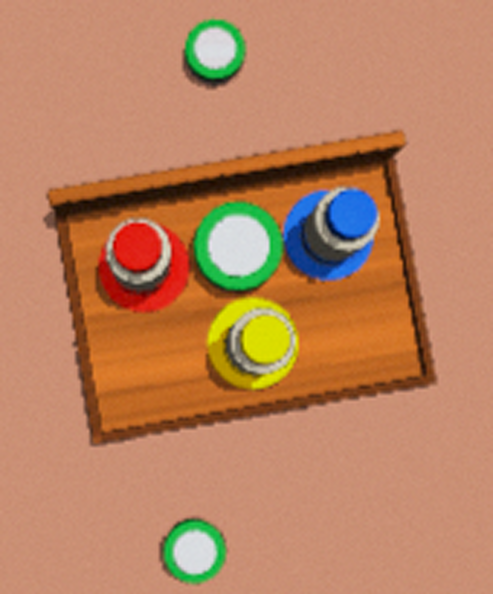

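The crop confirms it: the tin in the rack at top-view pixel (332,220) has a radius of 15.3 px, and the two look-alikes have about 10.5 px. I'll turn the tool square to the world, giving tool x = -world x, tool y = +y and tool z = -z.

```bash
python3 -m jog '[[[1,0,0,0,0,0,-0.154],[1,0,0,0,0,0,-0.154],[1,0,0,0,0,0,0]]]'; python3 - <<'E'
from h import *
print(R.from_rotvec(r.sense()["orientation"]).as_matrix().round(3))
for n,p in (("padR",(299.3,226.6)),("padB",(362.4,215.9)),("padY",(336.9,252.8))): print(n,px2pt("top",p,10).round(1))
im=r.camera("top"); hsv=cv2.cvtColor(im,cv2.COLOR_RGB2HSV)
print("yel cap",px2pt("top",(342.1,251.6),115).round(1))
E
```

```text
t: 0.52
eef_pos: [159.0, 500.2, 231.0]
orientation: [-0.002, -3.141, 0.001]
force: [0.3, -0.7, 0.1]
width: 85.6
finger_force: 0.0
[[-1.     0.001 -0.   ]
 [ 0.001  1.    -0.001]
 [ 0.    -0.001 -1.   ]]
padR [603.2  21.   10. ]
padB [624.8 -95.9  10. ]
padY [555.6 -49.   10. ]
yel cap [553.4 -49.9 115. ]
```

```bash
python3 -m jog '[[[1,-3.7,-3.98,0,0,0,0],[1,-3.7,-3.98,0,0,0,0],[1,-3.7,-3.98,0,0,0,0],[1,-3.7,-3.98,0,0,0,0],[1,-3.7,-3.98,0,0,0,0],[1,-3.7,-3.98,0,0,0,0],[1,-3.7,-3.98,0,0,0,0],[1,-3.7,-3.98,0,0,0,0],[1,-3.7,-3.98,0,0,0,0],[1,-3.7,-3.98,0,0,0,0],[1,-3.7,-3.98,0,0,0,0],[1,-3.7,-3.98,0,0,0,0],[1,0,0,0,0,0,0],[1,0,0,0,0,0,0]]]'
```

```text
t: 2.33
eef_pos: [602.9, 23.1, 231.0]
orientation: [-0.003, -3.141, -0.001]
force: [-1.5, -0.8, 0.2]
width: 85.1
finger_force: 0.0
```

```bash
python3 -m jog '[[[1,0,0,4.5,0,0,0],[1,0,0,4.5,0,0,0],[1,0,0,4.5,0,0,0],[1,0,0,3.5,0,0,0],[1,0,0,1,0,0,0],[1,0,0,0,0,0,0],[0.3,0,0,0,0,0,0],[0.3,0,0,0,0,0,0],[0.3,0,0,0,0,0,0],[0.3,0,0,0,0,0,0],[0.3,0,0,0,0,0,0],[0.3,0,0,0,0,0,0]]]'; python3 - <<'E'
from h import *
a=r.camera("scene")[150:300,220:420]; b=r.camera("wrist")
a=cv2.resize(a,None,fx=2,fy=2)
cv2.imwrite("pics/g1.png",cv2.cvtColor(np.hstack([a,cv2.resize(b,(400,300))]),cv2.COLOR_RGB2BGR))
E
```

```text
t: 3.82
eef_pos: [603.8, 22.8, 52.5]
orientation: [-0.0, 3.14, 0.0]
force: [-0.3, 0.8, 5.6]
width: 36.5
finger_force: 59.7
```

View pics/g1.png

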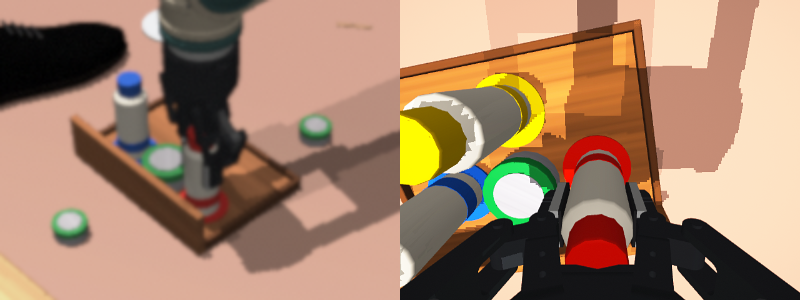

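The left view shows the fingers around the red bottle and the right (wrist) view shows it centred between the pads, with the neighbours undisturbed. Next I lift it and carry it to the mat.

```bash
python3 -m jog '[[[0.3,0,0,-2,0,0,0],[0.3,0,0,-4,0,0,0],[0.3,0,0,-4,0,0,0],[0.3,0,0,-4,0,0,0],[0.3,0.74,4.72,0,0,0,0],[0.3,0.74,4.72,0,0,0,0],[0.3,0.74,4.72,0,0,0,0],[0.3,0.74,4.72,0,0,0,0],[0.3,0.74,4.72,0,0,0,0],[0.3,0.74,4.72,0,0,0,0],[0.3,0,0,0,0,0,0],[0.3,0,0,0,0,0,0],[0.3,0,0,4,0,0,0],[0.3,0,0,4,0,0,0],[0.3,0,0,4,0,0,0],[0.3,0,0,1.5,0,0,0],[0.3,0,0,0.5,0,0,0],[0.3,0,0,0,0,0,0]]]'
```

```text
t: 6.18
eef_pos: [559.6, 306.1, 53.0]
orientation: [0.0, 3.139, 0.002]
force: [0.6, 0.5, -1.5]
width: 36.7
finger_force: 60.5
```

```bash
python3 -m jog '[[[0.3,0,0,0.4,0,0,0],[0.3,0,0,0.25,0,0,0],[0.3,0,0,0,0,0,0],[0.3,0,0,0.1,0,0,0],[0.3,0,0,0,0,0,0]]]'
```

```text
t: 6.8
eef_pos: [559.2, 306.3, 45.4]
orientation: [-0.0, 3.14, 0.001]
force: [-2.4, -0.3, 6.1]
width: 36.6
finger_force: 61.2
```

```bash
python3 -m jog '[[[0.55,0,0,0,0,0,0],[0.65,0,0,0,0,0,0],[0.85,0,0,0,0,0,0],[1,0,0,0,0,0,0],[1,0,0,-4,0,0,0],[1,0,0,-4,0,0,0],[1,0,0,-4,0,0,0],[1,0,0,-2.6,0,0,0],[1,0.07,-5.08,0,0,0,0],[1,0.07,-5.08,0,0,0,0],[1,0.07,-5.08,0,0,0,0],[1,0.07,-5.08,0,0,0,0],[1,0.07,-5.08,0,0,0,0],[1,0.07,-5.08,0,0,0,0],[1,0.07,-5.08,0,0,0,0],[1,0,0,0,0,0,0],[1,0,0,0,0,0,0]]]'; python3 - <<'E'
from h import *
im=r.camera("scene")
for n in("red","blue"):
    for c in blobs(im,n)[:3]: print(n,cv2.boundingRect(c))
cv2.imwrite("pics/s2.png",cv2.cvtColor(im,cv2.COLOR_RGB2BGR))
E
```

```text
t: 8.93
eef_pos: [553.8, -49.2, 189.8]
orientation: [0.0, 3.142, 0.001]
force: [-0.2, 0.7, -0.2]
width: 85.7
finger_force: 0.0
red (310, 243, 25, 19)
red (420, 295, 15, 17)
red (412, 331, 18, 9)
blue (279, 187, 11, 11)
blue (397, 65, 19, 6)
```

View pics/s2.png

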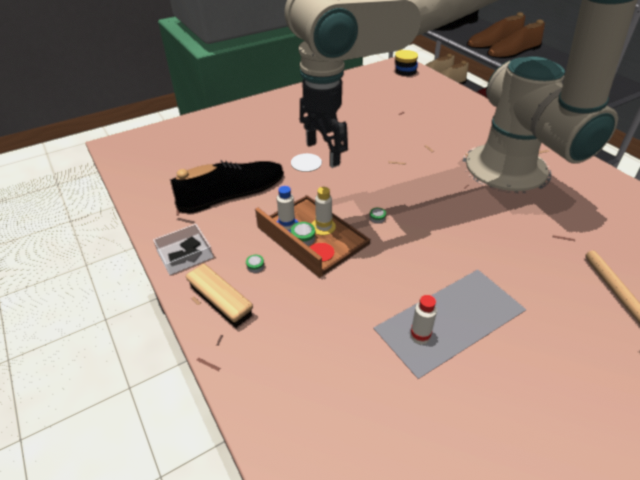

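The red bottle stands upright on the mat at (425,318) and the tool hangs over the yellow bottle at (324,208). I grasp yellow now.

```bash
python3 -m jog '[[[1,0,0,4,0,0,0],[1,0,0,4,0,0,0],[1,0,0,4,0,0,0],[1,0,0,1.5,0,0,0],[1,0,0,0.3,0,0,0],[0.3,0,0,0,0,0,0],[0.3,0,0,0,0,0,0],[0.3,0,0,0,0,0,0],[0.3,0,0,0,0,0,0],[0.3,0,0,0,0,0,0],[0.3,0,0,0,0,0,0]]]'
```

```text
t: 10.35
eef_pos: [554.6, -49.7, 53.1]
orientation: [-0.0, 3.139, -0.0]
force: [-0.9, 0.5, 6.5]
width: 36.9
finger_force: 59.6
```

```bash
python3 -m jog '[[[0.3,0,0,-2,0,0,0],[0.3,0,0,-4,0,0,0],[0.3,0,0,-4,0,0,0],[0.3,0,0,-4,0,0,0],[0.3,1.13,5.08,0,0,0,0],[0.3,1.13,5.08,0,0,0,0],[0.3,1.13,5.08,0,0,0,0],[0.3,1.13,5.08,0,0,0,0],[0.3,1.13,5.08,0,0,0,0],[0.3,1.13,5.08,0,0,0,0],[0.3,1.13,5.08,0,0,0,0],[0.3,0,0,0,0,0,0],[0.3,0,0,0,0,0,0],[0.3,0,0,4,0,0,0],[0.3,0,0,4,0,0,0],[0.3,0,0,4,0,0,0],[0.3,0,0,1.8,0,0,0],[0.3,0,0,0.5,0,0,0],[0.3,0,0,0.2,0,0,0],[0.3,0,0,0.1,0,0,0]]]'; python3 -m jog '[[[0.3,0,0,0,0,0,0]]]'
```

```text
t: 12.85
eef_pos: [475.5, 306.4, 47.3]
orientation: [-0.0, 3.139, 0.002]
force: [-0.3, 0.1, -0.6]
width: 37.0
finger_force: 60.3
t: 12.98
eef_pos: [475.1, 306.3, 46.8]
orientation: [-0.0, 3.14, 0.001]
force: [-0.7, 0.2, -0.8]
width: 36.7
finger_force: 60.3
```

```bash
python3 -m jog '[[[0.3,0,0,0.1,0,0,0],[0.3,0,0,0,0,0,0],[0.55,0,0,0,0,0,0],[0.65,0,0,0,0,0,0],[0.85,0,0,0,0,0,0],[1,0,0,0,0,0,0],[1,0,0,-4,0,0,0],[1,0,0,-4,0,0,0],[1,0,0,-4,0,0,0],[1,0,0,-2.6,0,0,0]]]'; python3 -m jog '[[[1,-1.87,-5.03,0,0,0,0],[1,-1.87,-5.03,0,0,0,0],[1,-1.87,-5.03,0,0,0,0],[1,-1.87,-5.03,0,0,0,0],[1,-1.87,-5.03,0,0,0,0],[1,-1.87,-5.03,0,0,0,0],[1,-1.87,-5.03,0,0,0,0],[1,-1.87,-5.03,0,0,0,0],[1,0,0,0,0,0,0],[1,0,0,0,0,0,0]]]'
```

```text
t: 14.22
eef_pos: [475.1, 306.2, 193.2]
orientation: [-0.0, 3.139, 0.002]
force: [1.1, 0.0, -0.6]
width: 85.2
finger_force: 0.0
t: 15.48
eef_pos: [624.2, -96.0, 190.5]
orientation: [0.0, -3.141, -0.001]
force: [-0.4, 0.5, -0.3]
width: 84.9
finger_force: 0.0
```

```bash
python3 -m jog '[[[1,0,0,4,0,0,0],[1,0,0,4,0,0,0],[1,0,0,4,0,0,0],[1,0,0,1.5,0,0,0],[1,0,0,0.3,0,0,0],[0.3,0,0,0,0,0,0],[0.3,0,0,0,0,0,0],[0.3,0,0,0,0,0,0],[0.3,0,0,0,0,0,0],[0.3,0,0,0,0,0,0],[0.3,0,0,0,0,0,0]]]'
```

```text
t: 16.85
eef_pos: [625.2, -96.4, 54.4]
orientation: [-0.0, 3.139, -0.0]
force: [-0.5, 0.1, 5.5]
width: 36.7
finger_force: 60.2
```

```bash
python3 -m jog '[[[0.3,0,0,-2,0,0,0],[0.3,0,0,-4,0,0,0],[0.3,0,0,-4,0,0,0],[0.3,0,0,-4,0,0,0],[0.3,2.61,4.47,0,0,0,0],[0.3,2.61,4.47,0,0,0,0],[0.3,2.61,4.47,0,0,0,0],[0.3,2.61,4.47,0,0,0,0],[0.3,2.61,4.47,0,0,0,0],[0.3,2.61,4.47,0,0,0,0],[0.3,2.61,4.47,0,0,0,0],[0.3,2.61,4.47,0,0,0,0],[0.3,2.61,4.47,0,0,0,0],[0.3,0,0,0,0,0,0],[0.3,0,0,0,0,0,0]]]'; python3 -m jog '[[[0.3,0,0,4,0,0,0],[0.3,0,0,4,0,0,0],[0.3,0,0,4,0,0,0],[0.3,0,0,1.8,0,0,0],[0.3,0,0,0.5,0,0,0],[0.3,0,0,0,0,0,0],[0.3,0,0,0,0,0,0]]]'
```

```text
t: 18.73
eef_pos: [389.5, 305.7, 193.5]
orientation: [-0.001, 3.141, 0.0]
force: [-0.6, 0.5, -0.9]
width: 36.9
finger_force: 60.3
t: 19.6
eef_pos: [390.2, 306.4, 51.4]
orientation: [-0.0, 3.139, 0.003]
force: [0.7, 0.1, -1.0]
width: 36.7
finger_force: 60.3
```

```bash
python3 -m jog '[[[0.3,0,0,0.3,0,0,0],[0.3,0,0,0,0,0,0],[0.3,0,0,0.1,0,0,0],[0.3,0,0,0,0,0,0]]]'
```

```text
t: 20.1
eef_pos: [390.0, 306.3, 47.4]
orientation: [-0.001, 3.14, 0.002]
force: [-1.7, -2.1, 7.4]
width: 36.9
finger_force: 61.2
```

```bash
python3 -m jog '[[[0.55,0,0,0,0,0,0],[0.65,0,0,0,0,0,0],[0.85,0,0,0,0,0,0],[1,0,0,0,0,0,0],[1,0,0,-4,0,0,0],[1,0,0,-4,0,0,0],[1,0,0,-4,0,0,0],[1,0,0,-2.6,0,0,0],[1,0,0,0,0,0,0]]]'; python3 - <<'E'
from h import *
im=r.camera("top")
for n,z in (("red",10),("blue",10),("yellow",10),("green",36),("white",3)):
    for c in blobs(im,n,100):
        x,y,w,h=cv2.boundingRect(c)
        if y<70: continue
        uv,rad=cv2.minEnclosingCircle(c); m=cv2.moments(c)
        print(n,np.round((*uv,rad),1),px2pt("top",uv,z).round(1),px2pt("top",(m["m10"]/m["m00"],m["m01"]/m["m00"]),z).round(1)[:2])
a=im[150:400,90:510]; b=r.camera("scene")[160:380,220:540]
cv2.imwrite("pics/m3.png",cv2.cvtColor(np.vstack([cv2.resize(a,(504,300)),cv2.resize(b,(504,300))]),cv2.COLOR_RGB2BGR))
E
```

```text
t: 21.22
eef_pos: [390.2, 306.5, 194.0]
orientation: [-0.0, 3.138, 0.004]
force: [0.0, 0.3, -0.3]
width: 85.4
finger_force: 0.0
red [299.3 226.5  15.7] [603.4  21.   10. ] [603.2  21.2]
red [122.  245.5  10.1] [564.2 343.3  10. ] [564.9 343.6]
blue [362.6 215.7  15.2] [625.1 -96.3  10. ] [625.5 -96.3]
blue [117.9 352.3  10.5] [372.8 342.1  10. ] [373.5 345.2]
yellow [337.  253.   15.8] [555.3 -49.1  10. ] [555.4 -48.8]
yellow [119.  298.   10.3] [469.2 344.4  10. ] [467.7 346.3]
green [331.8 219.5  15.3] [614.2 -37.4  36. ] [614.3 -37.2]
green [316.5 324.5  10.8] [427.8 -12.1  36. ] [427.6 -12.2]
green [323.5 151.8  10.4] [737.7 -21.4  36. ] [738.  -21.4]
white [474.6 310.8  23.1] [ 451.2 -306.7    3. ] [ 451.2 -307.6]
white [331.8 219.3  10.4] [618.5 -39.4   3. ] [618.7 -39.5]
white [316.7 325.2   7.3] [422.6 -13.3   3. ] [422.6 -13.3]
white [323.8 151.1   7. ] [748. -23.   3.] [747.9 -23. ]
```

View pics/m3.png

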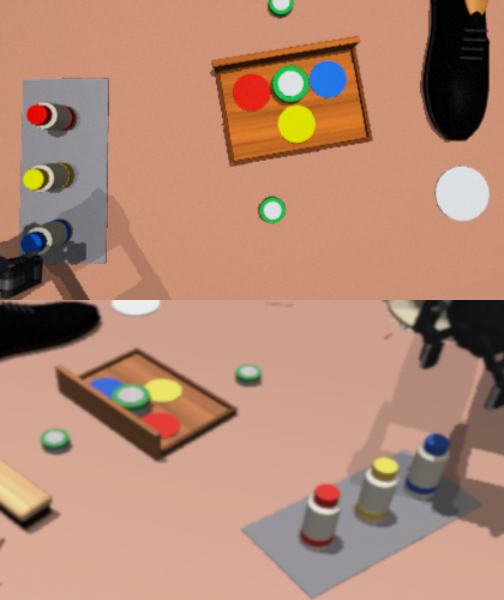

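All three bottles stand upright on the mat: red (40,115), yellow (35,178) and blue (35,240) in the upper view. The tin at (290,84) is clear and the coaster is at (462,193). I go to the tin.

```bash
python3 -m jog '[[[1,-2.8,-4.3,0,0,0,0],[1,-2.8,-4.3,0,0,0,0],[1,-2.8,-4.3,0,0,0,0],[1,-2.8,-4.3,0,0,0,0],[1,-2.8,-4.3,0,0,0,0],[1,-2.8,-4.3,0,0,0,0],[1,-2.8,-4.3,0,0,0,0],[1,-2.8,-4.3,0,0,0,0],[1,0,0,3,0,0,0],[1,0,0,4,0,0,0],[1,0,0,4,0,0,0],[1,0,0,2,0,0,0],[1,0,0,1,0,0,0],[1,0,0,0,0,0,0],[1,0,0,0,0,0,0]]]'
```

```text
t: 23.2
eef_pos: [614.4, -38.1, 53.5]
orientation: [-0.0, 3.139, -0.0]
force: [1.0, 0.5, -0.2]
width: 85.1
finger_force: 0.0
```

```bash
python3 -m jog '[[[1,0,0,2,0,0,0],[1,0,0,1.5,0,0,0],[1,0,0,0.9,0,0,0],[1,0,0,0,0,0,0],[1,0,0,0,0,0,0]]]'; python3 - <<'E'
from h import *
cv2.imwrite("pics/w4.png",cv2.cvtColor(np.hstack([cv2.resize(r.camera("scene")[170:290,230:390],(400,300)),cv2.resize(r.camera("wrist"),(400,300))]),cv2.COLOR_RGB2BGR))
E
```

```text
t: 23.82
eef_pos: [613.8, -38.1, 8.3]
orientation: [-0.0, 3.141, 0.0]
force: [-0.2, 0.3, -0.5]
width: 85.1
finger_force: 0.0
```

View pics/w4.png

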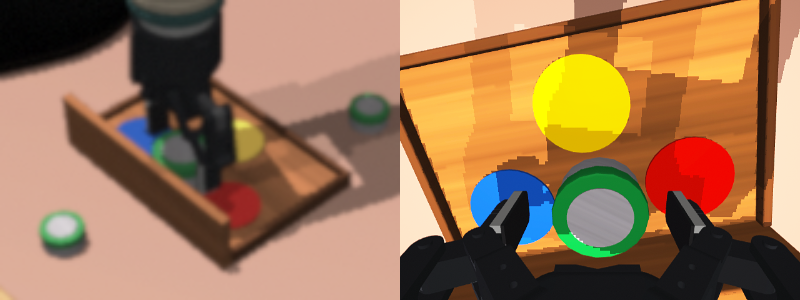

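The fingers straddle the tin (wrist view (600,210)) with nothing touching. I close on it.

```bash
python3 -m jog '[[[0.7,0,0,0,0,0,0],[0.6,0,0,0,0,0,0],[0.5,0,0,0,0,0,0],[0.5,0,0,0,0,0,0],[0.5,0,0,0,0,0,0],[0.5,0,0,0,0,0,0]]]'
```

```text
t: 24.68
eef_pos: [613.9, -38.1, 8.6]
orientation: [-0.0, 3.14, 0.0]
force: [-0.9, 0.0, 5.5]
width: 54.4
finger_force: 64.2
```

```bash
python3 -m jog '[[[0.5,0,0,-2,0,0,0],[0.5,0,0,-4,0,0,0],[0.5,0,0,-4,0,0,0],[0.5,0,0,-4,0,0,0],[0.5,2.71,-4.48,0,0,0,0],[0.5,2.71,-4.48,0,0,0,0],[0.5,2.71,-4.48,0,0,0,0],[0.5,2.71,-4.48,0,0,0,0],[0.5,2.71,-4.48,0,0,0,0],[0.5,2.71,-4.48,0,0,0,0],[0.5,0,0,0,0,0,0],[0.5,0,0,0,0,0,0],[0.5,0,0,4,0,0,0],[0.5,0,0,4,0,0,0],[0.5,0,0,4,0,0,0],[0.5,0,0,1,0,0,0],[0.5,0,0,0,0,0,0],[0.5,0,0,0,0,0,0]]]'
```

```text
t: 26.92
eef_pos: [452.2, -307.4, 20.0]
orientation: [-0.001, 3.139, -0.003]
force: [0.5, 0.2, -1.7]
width: 54.4
finger_force: 63.7
```

```bash
python3 -m jog '[[[0.5,0.1,0,1,0,0,0],[0.5,0,0,0.4,0,0,0],[0.5,0,0,0.1,0,0,0],[0.5,0,0,0,0,0,0],[0.5,0,0,0,0,0,0]]]'
```

```text
t: 27.55
eef_pos: [450.0, -307.1, 3.6]
orientation: [-0.0, 3.141, -0.0]
force: [-2.6, 1.8, 5.5]
width: 54.1
finger_force: 64.3
```

```bash
python3 -m jog '[[[0.75,0,0,0,0,0,0],[0.85,0,0,0,0,0,0],[1,0,0,0,0,0,0],[1,0,0,0,0,0,0],[1,0,0,-3,0,0,0],[1,0,0,-4,0,0,0],[1,0,0,-4,0,0,0],[1,0,0,-4,0,0,0],[1,0,0,-4,0,0,0],[1,0,6,0,0,0,0],[1,0,6,0,0,0,0],[1,0,6,0,0,0,0],[1,0,0,0,0,0,0]]]'; python3 - <<'E'
from h import *
im=r.camera("top")
for c in blobs(im,"green",400)[:2]:
    uv,rad=cv2.minEnclosingCircle(c); print("green",np.round((*uv,rad),1),px2pt("top",uv,31).round(1))
cv2.imwrite("pics/t5.png",cv2.cvtColor(np.vstack([cv2.resize(im[240:390,400:560],(320,300)),cv2.resize(r.camera("scene")[130:200,260:360],(320,224))]),cv2.COLOR_RGB2BGR))
E
```

```text
t: 29.18
eef_pos: [450.0, -123.8, 193.1]
orientation: [-0.008, 3.141, 0.001]
force: [-0.2, -0.4, 0.7]
width: 85.2
finger_force: 0.0
```

View pics/t5.png

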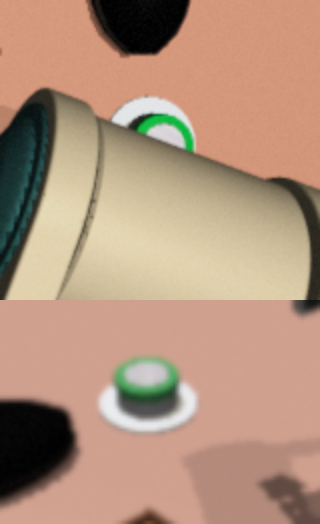

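The lower view shows the tin lid up and fully inside the white coaster, and the shoe is untouched. I go back for the blue bottle.

```bash
python3 -m jog '[[[1,0.75,5.38,0,0,0,0],[1,0.75,5.38,0,0,0,0],[1,0.75,5.38,0,0,0,0],[1,0.75,5.38,0,0,0,0],[1,0.75,5.38,0,0,0,0],[1,0.75,5.38,0,0,0,0],[1,0.75,5.38,0,0,0,0],[1,0.75,5.38,0,0,0,0],[1,0,0,0,0,0,0],[1,0,0,0,0,0,0]]]'; python3 - <<'E'
from h import *
im=r.camera("top")
for c in blobs(im,"green",400)[:2]:
    uv,rad=cv2.minEnclosingCircle(c); print("green",np.round((*uv,rad),1),px2pt("top",uv,31).round(1))
E
```

```text
t: 30.52
eef_pos: [390.6, 302.5, 192.5]
orientation: [-0.002, -3.141, 0.001]
force: [0.1, -0.1, -0.4]
width: 85.4
finger_force: 0.0
green [481.2 311.7  15.7] [ 452.2 -307.9   31. ]
```

```bash
python3 -m jog '[[[1,0,0.4,3,0,0,0],[1,0,0,4,0,0,0],[1,0,0,4,0,0,0],[1,0,0,3,0,0,0],[1,0,0,0.4,0,0,0],[1,0,0,0,0,0,0],[0.3,0,0,0,0,0,0],[0.3,0,0,0,0,0,0],[0.3,0,0,0,0,0,0],[0.3,0,0,0,0,0,0],[0.3,0,0,0,0,0,0],[0.3,0,0,0,0,0,0]]]'
```

```text
t: 32.08
eef_pos: [390.2, 307.7, 49.8]
orientation: [-0.0, 3.14, 0.001]
force: [-1.4, -1.6, 5.9]
width: 36.7
finger_force: 60.0
```

```bash
python3 -m jog '[[[0.3,0,0,-2,0,0,0],[0.3,0,0,-4,0,0,0],[0.3,0,0,-4,0,0,0],[0.3,0,0,-4,0,0,0],[0.3,-2.61,-4.49,0,0,0,0],[0.3,-2.61,-4.49,0,0,0,0],[0.3,-2.61,-4.49,0,0,0,0],[0.3,-2.61,-4.49,0,0,0,0],[0.3,-2.61,-4.49,0,0,0,0],[0.3,-2.61,-4.49,0,0,0,0],[0.3,-2.61,-4.49,0,0,0,0],[0.3,-2.61,-4.49,0,0,0,0],[0.3,-2.61,-4.49,0,0,0,0],[0.3,0,0,0,0,0,0],[0.3,0,0,0,0,0,0],[0.3,0,0,4,0,0,0],[0.3,0,0,4,0,0,0],[0.3,0,0,3,0,0,0],[0.3,0,0,1,0,0,0],[0.3,0,0,0,0,0,0]]]'
```

```text
t: 34.58
eef_pos: [624.7, -95.8, 69.3]
orientation: [-0.002, 3.141, 0.0]
force: [-0.3, -0.1, -0.5]
width: 36.7
finger_force: 60.3
```

```bash
python3 -m jog '[[[0.3,0,0,0.7,0,0,0],[0.3,0,0,0.4,0,0,0],[0.3,0,0,0.15,0,0,0],[0.3,0,0,0,0,0,0],[0.3,0,0,0,0,0,0]]]'
```

```text
t: 35.2
eef_pos: [625.0, -96.6, 56.8]
orientation: [-0.0, 3.141, -0.0]
force: [0.0, 0.4, 2.2]
width: 36.4
finger_force: 60.4
```

```bash
python3 -m jog '[[[0.3,0,0,0.05,0,0,0],[0.55,0,0,0,0,0,0],[0.65,0,0,0,0,0,0],[0.85,0,0,0,0,0,0],[1,0,0,0,0,0,0],[1,0,0,-4,0,0,0],[1,0,0,-4,0,0,0],[1,0,0,-4,0,0,0],[1,0,0,-1.7,0,0,0],[1,1.88,5.04,0,0,0,0],[1,1.88,5.04,0,0,0,0],[1,1.88,5.04,0,0,0,0],[1,1.88,5.04,0,0,0,0],[1,1.88,5.04,0,0,0,0],[1,1.88,5.04,0,0,0,0],[1,1.88,5.04,0,0,0,0],[1,1.88,5.04,0,0,0,0],[1,0,0,0,0,0,0],[1,0,0,0,0,0,0]]]'
```

```text
t: 37.58
eef_pos: [474.1, 306.2, 191.8]
orientation: [0.001, -3.14, 0.002]
force: [-0.5, -0.8, -0.5]
width: 85.5
finger_force: 0.0
```

```bash
python3 -m jog '[[[1,0,0,3,0,0,0],[1,0,0,4,0,0,0],[1,0,0,4,0,0,0],[1,0,0,3,0,0,0],[1,0,0,0.4,0,0,0],[1,0,0,0,0,0,0],[0.3,0,0,0,0,0,0],[0.3,0,0,0,0,0,0],[0.3,0,0,0,0,0,0],[0.3,0,0,0,0,0,0],[0.3,0,0,0,0,0,0],[0.3,0,0,0,0,0,0]]]'
```

```text
t: 39.08
eef_pos: [474.8, 307.0, 49.9]
orientation: [-0.0, 3.14, 0.001]
force: [-1.7, 0.1, 6.1]
width: 35.9
finger_force: 60.0
```

```bash
python3 -m jog '[[[0.3,0,0,-2,0,0,0],[0.3,0,0,-4,0,0,0],[0.3,0,0,-4,0,0,0],[0.3,0,0,-4,0,0,0],[0.3,-1.15,-5.09,0,0,0,0],[0.3,-1.15,-5.09,0,0,0,0],[0.3,-1.15,-5.09,0,0,0,0],[0.3,-1.15,-5.09,0,0,0,0],[0.3,-1.15,-5.09,0,0,0,0],[0.3,-1.15,-5.09,0,0,0,0],[0.3,-1.15,-5.09,0,0,0,0],[0.3,0,0,0,0,0,0],[0.3,0,0,0,0,0,0],[0.3,0,0,4,0,0,0],[0.3,0,0,4,0,0,0],[0.3,0,0,3,0,0,0],[0.3,0,0,1,0,0,0],[0.3,0,0,0,0,0,0],[0.3,0,0,0,0,0,0]]]'
```

```text
t: 41.45
eef_pos: [555.8, -49.5, 70.6]
orientation: [-0.001, 3.139, -0.001]
force: [-0.4, 0.3, -0.4]
width: 37.0
finger_force: 60.4
```

```bash
python3 -m jog '[[[0.3,0,0,0.8,0,0,0],[0.3,0,0,0.4,0,0,0],[0.3,0,0,0.2,0,0,0],[0.3,0,0,0,0,0,0],[0.3,0,0,0,0,0,0]]]'
```

```text
t: 42.08
eef_pos: [555.5, -49.7, 56.8]
orientation: [-0.0, 3.14, -0.0]
force: [-4.4, 1.5, 10.4]
width: 36.9
finger_force: 61.4
```

```bash
python3 -m jog '[[[0.55,0,0,0,0,0,0],[0.65,0,0,0,0,0,0],[0.85,0,0,0,0,0,0],[1,0,0,0,0,0,0],[1,0,0,-4,0,0,0],[1,0,0,-4,0,0,0],[1,0,0,-4,0,0,0],[1,0,0,-1.7,0,0,0],[1,-0.05,5.09,0,0,0,0],[1,-0.05,5.09,0,0,0,0],[1,-0.05,5.09,0,0,0,0],[1,-0.05,5.09,0,0,0,0],[1,-0.05,5.09,0,0,0,0],[1,-0.05,5.09,0,0,0,0],[1,-0.05,5.09,0,0,0,0],[1,0,0,0,0,0,0],[1,0,0,0,0,0,0]]]'
```

```text
t: 44.2
eef_pos: [558.1, 306.2, 190.5]
orientation: [0.001, -3.14, 0.002]
force: [-0.5, -0.6, 0.5]
width: 85.6
finger_force: 0.0
```

```bash
python3 -m jog '[[[1,0,0,3,0,0,0],[1,0,0,4,0,0,0],[1,0,0,4,0,0,0],[1,0,0,3,0,0,0],[1,0,0,0.3,0,0,0],[1,0,0,0,0,0,0],[0.3,0,0,0,0,0,0],[0.3,0,0,0,0,0,0],[0.3,0,0,0,0,0,0],[0.3,0,0,0,0,0,0],[0.3,0,0,0,0,0,0],[0.3,0,0,0,0,0,0]]]'
```

```text
t: 45.7
eef_pos: [558.8, 307.0, 49.8]
orientation: [-0.001, 3.14, 0.001]
force: [0.0, 0.2, 5.6]
width: 36.4
finger_force: 60.6
```

```bash
python3 -m jog '[[[0.3,0,0,-2,0,0,0],[0.3,0,0,-4,0,0,0],[0.3,0,0,-4,0,0,0],[0.3,0,0,-4,0,0,0],[0.3,-0.74,-4.76,0,0,0,0],[0.3,-0.74,-4.76,0,0,0,0],[0.3,-0.74,-4.76,0,0,0,0],[0.3,-0.74,-4.76,0,0,0,0],[0.3,-0.74,-4.76,0,0,0,0],[0.3,-0.74,-4.76,0,0,0,0],[0.3,0,0,0,0,0,0],[0.3,0,0,0,0,0,0],[0.3,0,0,4,0,0,0],[0.3,0,0,4,0,0,0],[0.3,0,0,3,0,0,0],[0.3,0,0,1,0,0,0],[0.3,0,0,0,0,0,0],[0.3,0,0,0,0,0,0]]]'
```

```text
t: 47.95
eef_pos: [603.7, 21.4, 70.8]
orientation: [-0.001, 3.139, 0.0]
force: [-0.4, -0.6, -1.2]
width: 36.4
finger_force: 60.5
```

```bash
python3 -m jog '[[[0.3,0,0,0.8,0,0,0],[0.3,0,0,0.4,0,0,0],[0.3,0,0,0.2,0,0,0],[0.3,0,0,0,0,0,0],[0.3,0,0,0,0,0,0]]]'
```

```text
t: 48.58
eef_pos: [603.3, 21.1, 56.8]
orientation: [-0.0, 3.14, 0.0]
force: [-4.3, 0.3, 9.0]
width: 36.6
finger_force: 61.5
```

Contact with the pad. I release, lift clear, move off and check.

```bash
python3 -m jog '[[[0.55,0,0,0,0,0,0],[0.65,0,0,0,0,0,0],[0.85,0,0,0,0,0,0],[1,0,0,0,0,0,0],[1,0,0,-4,0,0,0],[1,0,0,-4,0,0,0],[1,0,0,-4,0,0,0],[1,0,0,-3,0,0,0],[1,2,5,0,0,0,0],[1,2,5,0,0,0,0],[1,2,5,0,0,0,0],[1,2,5,0,0,0,0],[1,2,5,0,0,0,0],[1,2,5,0,0,0,0],[1,0,0,0,0,0,0],[1,0,0,0,0,0,0]]]'; python3 - <<'E'
from h import *
im=r.camera("top")
for n,z in (("red",115),("blue",115),("yellow",115)):
    for c in blobs(im,n):
        uv,rad=cv2.minEnclosingCircle(c); print(n,np.round((*uv,rad),1),px2pt("top",uv,z).round(1))
cv2.imwrite("pics/f6.png",cv2.cvtColor(np.vstack([cv2.resize(im[90:350,250:520],(312,300),interpolation=2),cv2.resize(r.camera("scene")[130:290,160:400],(450,300))[:, :312]]),cv2.COLOR_RGB2BGR))
E
```

```text
t: 50.58
eef_pos: [482.8, 320.8, 204.7]
orientation: [-0.001, 3.142, -0.001]
force: [-0.1, -0.3, -0.2]
width: 85.3
finger_force: 0.0
red [299.3 226.7  15.7] [592.6  19.4 115. ]
red [298.6 219.6   8.6] [604.2  20.8 115. ]
blue [362.4 215.9  15.2] [611.7 -82.5 115. ]
blue [371.9 208.3   8.3] [624.3 -97.9 115. ]
yellow [336.9 252.8  15.7] [551.3 -41.6 115. ]
yellow [341.6 250.8   8.6] [554.6 -49.2 115. ]
```

View pics/f6.png

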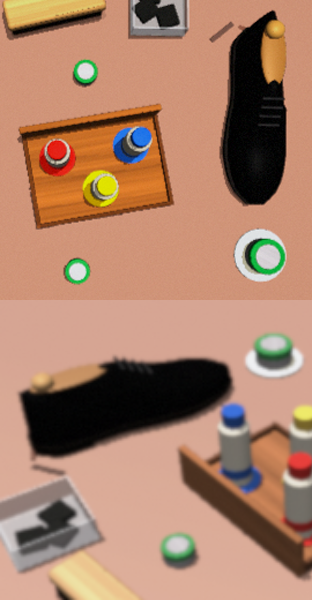

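All three bottles stand centred on their own pads: red (57,155), blue (133,145) and yellow (100,188). The tin sits on the coaster at (262,256) and the shoe is unmoved.

```bash
python3 -c "
from workcell import r
print(r.finish_job())"
```

```text
the job is handed in; nothing more can be done
None
```

The job is done and handed in at about 51 s: the last pictures showed the tin lid up wholly on the coaster, each bottle upright and centred (within about 2 mm) on its own pad, and the shoe unmoved; no verdict came back.

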